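# Reload a stripped gear reducer's parts in reverse order

### The job

The four parts of a gear reducer stand on the wooden strip-down rack in the order they came off. Move them to the blue assembly rack in the reverse order, so that the part now nearest the robot goes into the pocket farthest from the robot, the second goes into the third pocket, and so on. Leave each part standing upright, flat on the floor of its pocket; set the parts down gently, without dropping them, and never let one tip over.

Things in the scene. Friction and masses are not known exactly. Their poses are not given: they have to be found in the camera images.
- strip_rack: Strip-down rack, fixed: a plywood board 320 x 80 mm, 18 mm thick, with a wooden batten (12 mm thick, top 32 mm above the bench) across each short end. Origin: centre of its underside, on the bench; x along the row, pointing away from the robot (within 0.3 rad of straight ahead), y across. Four cork pads lie along it at x = -108, -36, 36 and 108 mm (first is nearest the robot). It may be the left or the right one of the two racks.
- assembly_rack: Assembly rack, fixed: a blue painted steel tray 304 x 72 mm with four square pockets in a row, 56 x 56 mm each, 7 mm deep, steel floors 20 mm and rims 27 mm above the bench. Origin: centre of its underside, on the bench; x along the row, pointing away from the robot (within 0.3 rad of straight ahead), y across. Pocket centres at x = -108, -36, 36 and 108 mm, y = 0. Empty at the start.
- hub: Steel flanged hub, about 0.26 kg: a round flange 46 mm across and 8 mm thick with four bolt holes below, a plain round neck 30 mm across above it, 50 mm tall in all. Origin: centre of its underside, z up along its axis. Starts upright, at any yaw, within 4 mm of the centre of its pad. Grip the neck.
- pinion: Dark steel pinion, about 0.25 kg: a toothed wheel 46 mm across, 12 mm thick, below, and a round shaft stub 24 mm across above it, 56 mm tall in all. Origin: centre of its underside, z up along its axis. Starts upright, at any yaw, within 4 mm of the centre of its pad. Grip the stub, with the fingertips above the teeth.
- bush: Plain brass bush, about 0.25 kg: a tube 40 mm across outside, 26 mm inside, 46 mm tall. Origin: centre of its underside, z up along its axis. Starts upright, at any yaw, within 4 mm of the centre of its pad. Grip it across the outside.
- hexnut: Long steel hexagon nut, about 0.33 kg: 36 mm across flats, 41.6 mm across corners, 46 mm tall. Origin: centre of its underside, z up along its axis. Starts upright, at any yaw, within 4 mm of the centre of its pad. Flats face along its x axis and every 60 degrees from there.
- pad_hub: Fixed cork pad under the hub at the start, 62 x 62 x 5 mm, its top 23 mm above the bench; the four pads look alike. Origin: centre of its underside; axes parallel to the strip-down rack's. It stays where it is, so it shows where in the row the hub began.
- pad_pinion: Fixed cork pad under the pinion at the start, 62 x 62 x 5 mm, its top 23 mm above the bench; the four pads look alike. Origin: centre of its underside; axes parallel to the strip-down rack's. It stays where it is, so it shows where in the row the pinion began.
- pad_bush: Fixed cork pad under the bush at the start, 62 x 62 x 5 mm, its top 23 mm above the bench; the four pads look alike. Origin: centre of its underside; axes parallel to the strip-down rack's. It stays where it is, so it shows where in the row the bush began.
- pad_hexnut: Fixed cork pad under the hexagon nut at the start, 62 x 62 x 5 mm, its top 23 mm above the bench; the four pads look alike. Origin: centre of its underside; axes parallel to the strip-down rack's. It stays where it is, so it shows where in the row the hexagon nut began.
Mind the look-alikes: they are no part of the job. What is shaped like the bush but green or orange is not meant. Leave any purple look-alike of the hexnut alone.

How it is judged:
By the outcome, as a careful person would: the job done as asked, in the order asked, and still so for the second after the job is handed in, with the robot touching nothing.
It also fails if it takes over 136 s, if anything falls off the work surface, if the arm or the gripper's body presses on something with over 40 N, if the wrist force passes 120 N, or if a joint passes its speed limit or range.

### The arm

A 6-joint arm with a two-finger parallel gripper is mounted at the origin on the work surface. World frame = base frame: x ahead of the robot, y to its left, z up, the work surface at z = 0. Lengths are in m, angles in rad, forces in N, time in s.
With the tool pointing down it reaches from about 0.225 to 0.725 m from the base axis. Payload 3.1 kg.
Tool frame: the origin (TCP) lies on the centre line of the jaws, within the pads' length; the fingertips stand 17 mm ahead of it and the grasp point (between the pads) lies 2 mm behind it (r.tip_extent is the z of the fingertips in the tool frame, in m); z points along the fingers, y is the line along which they close (so a half turn about z gives the same grasp; the last joint's range is limited). The gripper opens to 85 mm and grips with 20 to 120 N. Pads are 22 mm wide; open, the fingers measure 114 mm over their backs; the gripper's body (76 mm by 85 mm) begins 54 mm behind the grasp point. The pads swing forward as they close: fully open they stand 13 mm farther back than shut.
Start: joints at [1.008, 0.048, 0.099, 1.622, 0, 1.443], TCP at [0.221, 0.476, 0.248] pointing down, gripper open.
Joint ranges: [-2.91, 2.91], [-0.99, 1.94], [-1.21, 1.42], [-2.12, 2.29], [-1.49, 1.47], [-3.14, 3.14]. Speed limits (rad/s): [2.79, 2.79, 3.14, 3.14, 3.14, 3.14].

### API

Orientations are given as a unit quaternion [w, x, y, z].
In Python, from bench import r gives the robot as it stands.
- The arm moves only by the tool send_rows, never from a script. Its argument "series" is a list of rows, each a list of 3 entries, a list of its own where there are three numbers: the shift along the tool's x, y, z in m, then the turn, a rotation vector about the tool's x, y, z in degrees, then the finger opening in m, from 0 to 0.0854. A call has 1 to 10 rows; each row shifts and turns the commanded pose from where the row before left it, along the tool's axes as they then stand; what a row does not reach is not made up. A row lasts 1/8 s, in which the tool goes at most 62.5 mm and 10.7 degrees, less where a joint would pass 70% of its speed; a pose out of reach is approached as far as the arm can. A call is refused whole if a number of a shift passes 0.0625 or a number of a turn 10.7, either way. A call with a gripper value outside its range is refused whole. The fingers move at their own pace and stop on an object; the grip force is fixed at half the most. Time passes only in rows, so rows that do not move let the fingers close. It gives the time, the measured TCP pose, the force, the opening and the grip force at its end, in the units of the state.
- r.state(): the state, without advancing time (a new reading comes with each control period).
- r.get_image(name): name is "scene" or "top" or "wrist"; returns the picture (480x640x3 uint8, red, green, blue); there is no depth.
- r.camera_params(name): a dict with "intrinsics" (3x3 intrinsics, pixels), "eye" and "rotation" of the camera in the world. Camera axes: x right, y down, z forward; pixel columns grow to the right and rows downward; lengths in m; the calibration is good to about 2 mm. The wrist camera is an equidistant fisheye: a pixel r from the principal point sees the ray r / f radians off the axis. A picture is of the moment at which its call begins: read the wrist's pose just before it. camera_params takes no time and is no camera call; for the wrist camera it gives the pose at the moment of the call.
- r.finish_job(): hands the job in; it is judged then, once.
The state is a dict: "t": time; "q": joint angles; "joint_vel": joint speeds; "joint_efforts": joint torques, N m; "tcp_pos": TCP position; "orientation": TCP orientation; "force": force on the tool from outside, world axes, zero at the start; "wrist_torque": the same for the moment, N m; "gripper_width": finger opening in m; "finger_force": force on a finger pad.
Only numpy, scipy, OpenCV 4.12 (cv2) and the standard library are available. Lean on these libraries where they do the work, as an engineer would, in place of code of your own. Each camera call takes 0.05 s, during which the arm holds its last target. There are 200 camera calls.

## Working session

There is one attempt and no reset: what is moved stays moved. The work goes in short steps, Python scripts to look and compute and a tool call to move; the robot and the scene stay as the last step left them, time stands still between calls to the robot, and variables do not carry over. Pictures are saved under pics/ and viewed, at most 14 in all, crops included, and the job is handed in when it is done.

Besides the shell and the picture viewer there is one more tool, called as a command line: name --argument value ..., lists and objects as JSON in quotes. send_rows: Moves the arm, as the interface text tells. Its arguments: {"type":"object","properties":{"series":{"type":"array","items":{"type":"array"}}},"required":["series"]}

```bash
mkdir -p pics; ls
python3 - <<'E'
from bench import r
import cv2
print(r.state()); print(r.tip_extent)
for n in("top","scene"):
    print(n,r.camera_params(n)); cv2.imwrite(f"pics/{n}0.png",r.get_image(n)[:,:,::-1])
E
```

```text
pics
{'t': 0.0, 'q': array([ 1.00820678e+00,  4.87248941e-02,  9.75261290e-02,  1.62199050e+00,
       -8.33936350e-06,  1.44300570e+00]), 'joint_vel': array([-0.00106746,  0.00032064, -0.00073609, -0.00064811,  0.00034444,
       -0.0009027 ]), 'joint_efforts': array([-9.85261831e-04, -3.38779628e+01,  3.20016682e+01,  2.03406159e-02,
       -2.63624524e-04,  1.56834017e-05]), 'tcp_pos': array([0.22083517, 0.47564137, 0.24709461]), 'orientation': array([-4.00931919e-04,  2.15690870e-01,  9.76460965e-01, -1.12730095e-03]), 'force': array([-0.40011933, -0.44964501,  0.53153923]), 'wrist_torque': array([-0.00705926,  0.01820908,  0.04564748]), 'finger_force': 0.0, 'gripper_width': 0.08522399512957467}
0.017
top {'intrinsics': array([[607.97750192,   0.        , 313.61818111],
       [  0.        , 607.97750192, 249.23644916],
       [  0.        ,   0.        ,   1.        ]]), 'eye': array([0.37392486, 0.04717973, 1.31348543]), 'rotation': array([ 0.04992304, -0.70122873,  0.70978423, -0.04463516])}
scene {'intrinsics': array([[434.07930046,   0.        , 324.25154034],
       [  0.        , 434.07930046, 245.4491441 ],
       [  0.        ,   0.        ,   1.        ]]), 'eye': array([0.85112005, 0.54369008, 0.6122149 ]), 'rotation': array([-0.10873343,  0.23885557,  0.88847325, -0.37648418])}
```

View pics/top0.png

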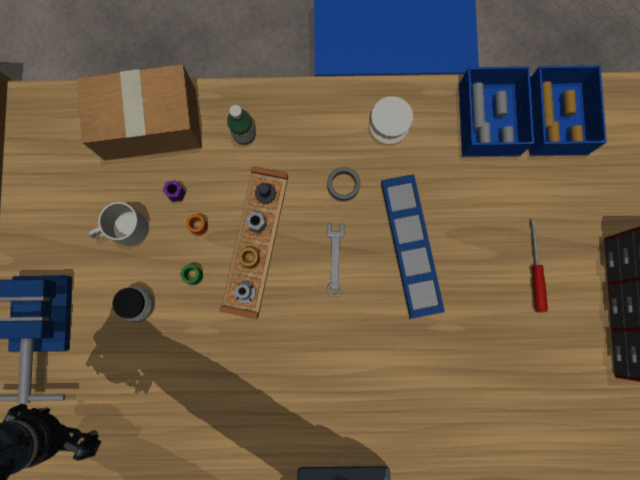

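View pics/scene0.png

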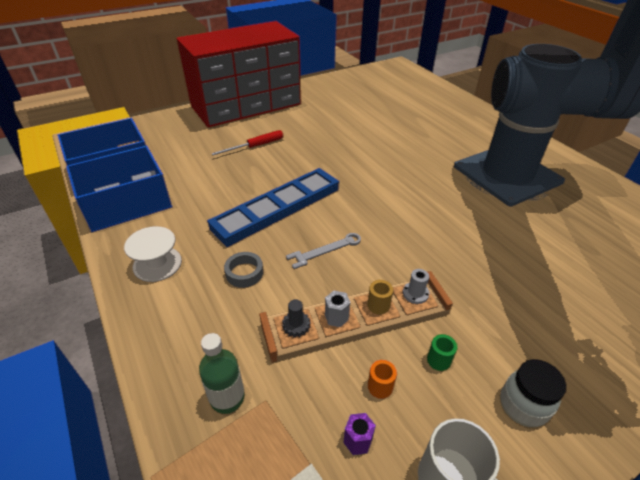

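The top view shows the strip-down rack at cols 222–287, rows 168–317. From near to far it holds the hub (245,291), bush (249,257), hexnut (256,221) and pinion (264,192). The blue tray is at cols 381–443, rows 175–317. Green, orange and purple decoys stand to the left of the rack. The scene view confirms the order.

```bash
cat > h.py <<'E'
import numpy as np,cv2
from scipy.spatial.transform import Rotation as R
def rot(q): q=np.asarray(q,float); return R.from_quat(q[[1,2,3,0]]).as_matrix() if q.size==4 else q
def ray(c,uv,fish=False):
    K=c["intrinsics"]; x=(uv[0]-K[0,2])/K[0,0]; y=(uv[1]-K[1,2])/K[1,1]
    if fish:
        t=np.hypot(x,y); s=np.sin(t)/t if t>1e-9 else 1; d=np.array([x*s,y*s,np.cos(t)])
    else: d=np.array([x,y,1.])
    return rot(c["rotation"])@d
def plane(c,uv,z,fish=False):
    d=ray(c,uv,fish); return (c["eye"]+d*(z-c["eye"][2])/d[2])[:2]
def proj(c,P,fish=False):
    K=c["intrinsics"]; p=rot(c["rotation"]).T@(np.asarray(P)-c["eye"])
    if fish:
        h=np.hypot(p[0],p[1]); s=np.arctan2(h,p[2])/max(h,1e-9); a=p[:2]*s
    else: a=p[:2]/p[2]
    return np.array([K[0,0]*a[0]+K[0,2],K[1,1]*a[1]+K[1,2]])
def rectpose(pts):   # centre, long-axis yaw (pointing +x), sizes
    (cx,cy),_,_=b=cv2.minAreaRect(np.float32(pts)*1000); q=cv2.boxPoints(b)
    e=[q[1]-q[0],q[2]-q[1]]; L=max(e,key=np.linalg.norm); L=L*np.sign(L[0])
    return np.array([cx,cy])/1000,np.arctan2(L[1],L[0]),sorted(np.linalg.norm(x) for x in e)
E
python3 - <<'E'
from h import *
from bench import r
im=cv2.imread("pics/top0.png"); c=r.camera_params("top"); hsv=cv2.cvtColor(im,cv2.COLOR_BGR2HSV)
print("tcp pix",proj(c,r.state()["tcp_pos"]),"batten/wood/cork hsv",hsv[312,240],hsv[172,268],hsv[350,300],hsv[272,240])
def m(lo,hi,roi):
    k=cv2.inRange(hsv,lo,hi); z=np.zeros_like(k); a,b,d,e=roi; z[b:e,a:d]=k[b:e,a:d]; return cv2.morphologyEx(z,cv2.MORPH_OPEN,np.ones((2,2)))
k=m((100,120,50),(125,255,255),(370,165,455,325)); ys,xs=np.nonzero(k)
print("tray",rectpose([plane(c,p,.027) for p in zip(xs,ys)]))
k=m((3,130,60),(12,255,190),(215,160,295,325)); n,l,s,ce=cv2.connectedComponentsWithStats(k)
for i in range(1,n):
    if s[i,4]>60: print("bat",s[i],ce[i],plane(c,ce[i],.032))
for n_,uv,z in(("hub",(242,291),.073),("bush",(249,257),.069),("hex",(256,221),.069),("pin",(264,190),.079)): print(n_,plane(c,uv,z))
cv2.imwrite("pics/crop.png",cv2.resize(im[160:325,215:295],None,fx=3.6,fy=3.6,interpolation=cv2.INTER_CUBIC))
E
```

```text
tcp pix [ 69.10909179 424.34269247] batten/wood/cork hsv [ 12 161 125] [ 12 166 126] [ 17 121 131] [ 17 115 129]
tray (array([ 0.55211401, -0.15603799]), np.float32(0.18132481), [np.float32(71.784996), np.float32(300.63464)])
bat [256 169  32  10 127] [272.43307087 173.61417323] [0.712776   0.14300404]
bat [222 308  18   6  63] [230.41269841 310.26984127] [0.41935679 0.2320753 ]
hub [0.45680178 0.20273582]
bush [0.52705363 0.18906918]
hex [0.60230781 0.17469355]
pin [0.66565381 0.1571069 ]
```

View pics/crop.png

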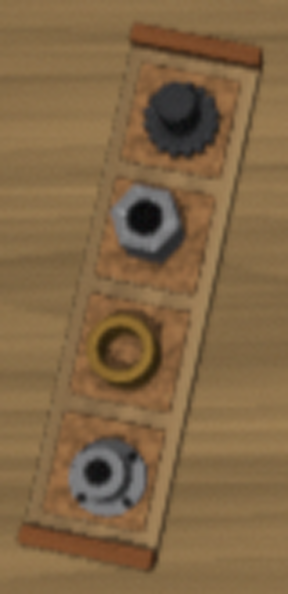

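The crop shows the stub, nut, bush and hub tops at crop pixels (178,103), (146,219), (124,348) and (98,470). The outer batten corners are at (135,24), (262,48), (18,540) and (153,570).

```bash
cat >> h.py <<'E'
def delta(s,xyz,yaw,avoid=True):
    """tool-frame shift (from present axes) and turn about tool z [deg] to point down at xyz with tool x at yaw"""
    A=rot(s["orientation"]); yaw_=(yaw)
    T=np.column_stack([[np.cos(yaw_),np.sin(yaw_),0],[np.sin(yaw_),-np.cos(yaw_),0],[0,0,-1]])
    d=A.T@(np.asarray(xyz)-s["tcp_pos"]); w=R.from_matrix(A.T@T).as_rotvec(degrees=True)
    return np.round(d*1000,1),np.round(w,1)
E
python3 - <<'E'
from h import *
from bench import r
c=r.camera_params("top"); P=lambda x,y,z:plane(c,(215+x/3.6,160+y/3.6),z)
q=[P(135,24,.032),P(262,48,.032),P(18,540,.032),P(153,570,.032)]
print("strip",rectpose(q)); print([np.round(P(x,y,z),4) for x,y,z in((98,470,.073),(124,348,.069),(146,219,.069),(178,103,.079))])
p,y,_=rectpose(q); print(y,[np.round(p+a*np.array([np.cos(y),np.sin(y)]),4) for a in(-.108,-.036,.036,.108)])
s=r.state(); print(delta(s,[*(p-.03*np.array([np.cos(y),np.sin(y)])),.25],y+np.pi)); 
w=r.camera_params("wrist"); print(w, rot(s["orientation"]).T@(w["eye"]-s["tcp_pos"]))
E
```

```text
strip (array([0.56571625, 0.18205894]), np.float32(-0.2070095), [np.float32(80.95227), np.float32(317.87842)])
[array([0.4577, 0.2023]), array([0.5277, 0.1882]), array([0.6027, 0.1756]), array([0.6686, 0.1562])]
-0.2070095 [array([0.46  , 0.2043]), array([0.5305, 0.1895]), array([0.6009, 0.1747]), array([0.6714, 0.1599])]
(array([-407.2, -127.9,   -2.6]), array([ -0.1,  -0. , -13.1]))
{'intrinsics': array([[371.64829954,   0.        , 327.17786098],
       [  0.        , 371.64829954, 242.00461697],
       [  0.        ,   0.        ,   1.        ]]), 'eye': array([0.15094204, 0.50860847, 0.37236087]), 'rotation': array([0.1275694 , 0.83337798, 0.53171582, 0.08053244])} [ 7.73134929e-02  1.21309037e-04 -1.25106459e-01]
```

send_rows --series '[[[-0.051, -0.016, 0], [0, 0, 0], 0.07], [[-0.051, -0.016, 0], [0, 0, 0], 0.07], [[-0.051, -0.016, 0], [0, 0, 0], 0.07], [[-0.051, -0.016, 0], [0, 0, 0], 0.07], [[-0.051, -0.016, 0], [0, 0, 0], 0.07], [[-0.051, -0.016, 0], [0, 0, 0], 0.07], [[-0.051, -0.016, 0], [0, 0, 0], 0.07], [[-0.05, -0.016, 0], [0, 0, 0], 0.07], [[0, 0, 0], [0, 0, -6.5], 0.07], [[0, 0, 0], [0, 0, -6.6], 0.07]]'

```text
t: 1.35
tcp_pos: [0.5366, 0.1876, 0.2472]
orientation: [-0.001, 0.102, 0.995, -0.0]
force: [0.8, -0.1, 0.3]
gripper_width: 0.0698
finger_force: 0.0
```

send_rows --series '[[[0, 0, 0], [0, 0, 0], 0.07], [[0, 0, 0], [0, 0, 0], 0.07]]'

```text
t: 1.6
tcp_pos: [0.5361, 0.1887, 0.2479]
orientation: [-0.0, 0.104, 0.995, -0.0]
force: [-0.2, -0.5, 0.0]
gripper_width: 0.0701
finger_force: 0.0
```

Run:
```python
from h import *
from bench import r
import pickle
s=r.state(); c=r.camera_params("wrist"); im=r.get_image("wrist")[:,:,::-1]; cv2.imwrite("pics/w1.png",im); pickle.dump(c,open("w1.pkl","wb"))
print(s["tcp_pos"],s["q"],s["gripper_width"],r.tip_extent)
for P in([.4577,.2023,.073],[.5277,.1882,.069],[.6027,.1756,.069],[.6686,.1562,.079]): print(proj(c,P,True))
```

```text
[0.53612205 0.18867678 0.24794871] [ 2.20429297e-01  1.63110090e-01  2.22965173e-01  1.63137152e+00
 -3.62667861e-05  4.27998440e-01] 0.07009782759409432 0.017
[322.95456651 126.60459957]
[323.9516507 212.4883306]
[327.67456182 294.89341781]
[322.05153323 362.8758355 ]
```

View pics/w1.png

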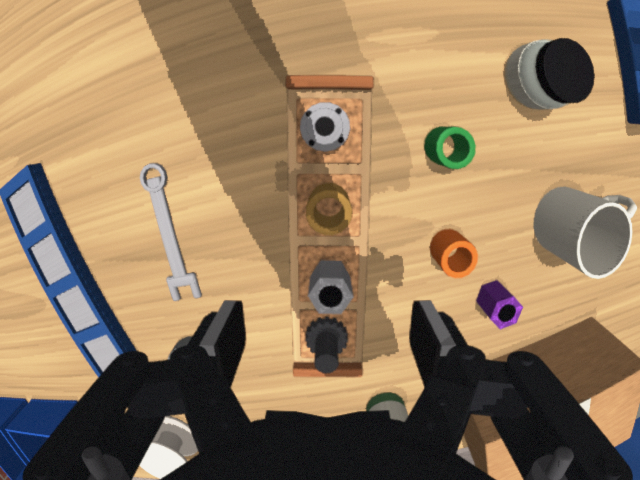

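The wrist view shows the four part tops at about hub (324,126), bush (329,208), nut (331,296) and pinion (325,362). These lie within 5 px of the predictions. I'll average the two estimates.

Run:
```python
from h import *
from bench import r
import pickle
c=pickle.load(open("w1.pkl","rb")); T=[[.4577,.2023],[.5277,.1882],[.6027,.1756],[.6686,.1562]]
for uv,z,t in zip([(324,126),(329,209),(331,296),(325,362)],(.073,.069,.069,.079),T): 
    w=plane(c,uv,z,True); print(np.round(w,4),np.round((w+t)/2,4))
for uv in((290,82),(372,82)): print(plane(c,uv,.032,True))
s=r.state(); p=(plane(c,(324,126),.073,True)+T[0])/2
print(delta(s,[*p,.056],np.pi-.207))
im=cv2.imread("pics/w1.png"); cv2.imwrite("pics/w1c.png",cv2.resize(im[90:380,270:390],None,fx=2,fy=2,interpolation=cv2.INTER_CUBIC))
```

```text
[0.4574 0.2032] [0.4575 0.2028]
[0.5256 0.193 ] [0.5267 0.1906]
[0.6044 0.1783] [0.6036 0.177 ]
[0.6681 0.1592] [0.6684 0.1577]
[0.41041735 0.18152897]
[0.42544432 0.25384142]
(array([ 79.7,  -2.4, 192.1]), array([-0., -0., -0.]))
```

send_rows --series '[[[0.04, -0.0012, 0], [0, 0, 0], 0.07], [[0.0397, -0.0012, 0.02], [0, 0, 0], 0.07], [[0, 0, 0.045], [0, 0, 0], 0.07], [[0, 0, 0.045], [0, 0, 0], 0.07], [[0, 0, 0.04], [0, 0, 0], 0.07], [[0, 0, 0], [0, 0, 0], 0.07], [[0, 0, 0], [0, 0, 0], 0.07]]'

```text
t: 2.52
tcp_pos: [0.4587, 0.2029, 0.1]
orientation: [0.001, 0.103, 0.995, 0.0]
force: [-0.6, -0.4, 0.1]
gripper_width: 0.07
finger_force: 0.0
```

Run:
```python
from h import *
from bench import r
s=r.state(); print(delta(s,[.4575,.2028,.056],np.pi-.207)); im=r.get_image("wrist")[:,:,::-1]; cv2.imwrite("pics/w2.png",im)
```

```text
(array([ 1.2, -0.4, 43.9]), array([0.1, 0.1, 0. ]))
```

View pics/w2.png

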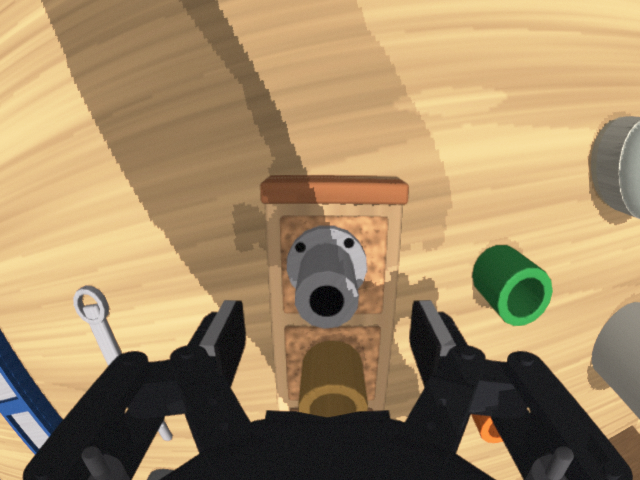

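The hub's neck (col 326, row 300) is centred between the fingers, so I'll descend and close.

send_rows --series '[[[0.0012, -0.0004, 0.02], [0, 0, 0], 0.07], [[0, 0, 0.015], [0, 0, 0], 0.07], [[0, 0, 0.009], [0, 0, 0], 0.07], [[0, 0, 0], [0, 0, 0], 0.05], [[0, 0, 0], [0, 0, 0], 0.035], [[0, 0, 0], [0, 0, 0], 0.02], [[0, 0, 0], [0, 0, 0], 0.02], [[0, 0, 0], [0, 0, 0], 0.02]]'

```text
t: 3.58
tcp_pos: [0.4574, 0.2027, 0.0553]
orientation: [0.001, 0.103, 0.995, 0.0]
force: [0.2, 1.0, 3.3]
gripper_width: 0.0286
finger_force: 59.3
```

Run:
```python
from h import *
from bench import r
s=r.state(); print(s["gripper_width"],s["finger_force"],s["force"],r.tip_extent,delta(s,[.4575,.2028,.056],np.pi-.207)); c=r.camera_params("wrist");im=r.get_image("wrist")[:,:,::-1]; cv2.imwrite("pics/w3.png",im[150:,150:500])
```

```text
0.02861654327799918 59.268150329589844 [0.19361401 1.02834564 3.30397478] 0.017 (array([-0.1,  0.1, -0.7]), array([0.1, 0.1, 0. ]))
```

View pics/w3.png

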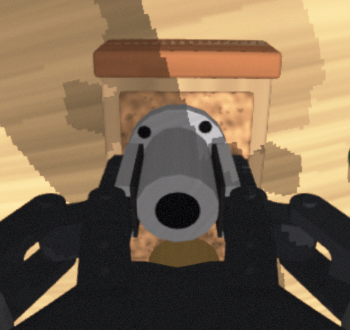

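The hub is gripped (width 28.6 mm, 59 N) and sits between the fingers. Next I'll lift.

send_rows --series '[[[0, 0, -0.01], [0, 0, 0], 0.02], [[0, 0, -0.03], [0, 0, 0], 0.02], [[0, 0, -0.04], [0, 0, 0], 0.02], [[0, 0, -0.035], [0, 0, 0], 0.02], [[0, 0, 0], [0, 0, 0], 0.02]]'

```text
t: 4.25
tcp_pos: [0.4584, 0.2029, 0.1724]
orientation: [0.003, 0.103, 0.995, 0.001]
force: [1.0, 0.2, -3.0]
gripper_width: 0.0285
finger_force: 59.4
```

Run:
```python
from h import *
from bench import r
s=r.state(); print(s["gripper_width"],s["force"])
t=np.array([.5521,-.1560]);y=.181;u=np.array([np.cos(y),np.sin(y)])
print(delta(s,[*(t+.108*u),.16],np.pi+y))
```

```text
0.028545454810201598 [ 1.01381009  0.23683349 -2.95437846]
(array([-265.1, -291.4,   13. ]), array([  0.1,   0.3, -22.2]))
```

send_rows --series '[[[-0.02, -0.022, 0], [0, 0, 0], 0.02], [[-0.04, -0.044, 0], [0, 0, 0], 0.02], [[-0.04, -0.044, 0], [0, 0, 0], 0.02], [[-0.04, -0.044, 0], [0, 0, 0], 0.02], [[-0.04, -0.044, 0], [0, 0, 0], 0.02], [[-0.04, -0.044, 0], [0, 0, 0], 0.02], [[-0.03, -0.033, 0], [0, 0, 0], 0.02], [[-0.015, -0.0164, 0], [0, 0, -7.4], 0.02], [[0, 0, 0], [0, 0, -7.4], 0.02], [[0, 0, 0], [0, 0, -7.4], 0.02]]'

```text
t: 5.5
tcp_pos: [0.6549, -0.1373, 0.1655]
orientation: [-0.003, -0.092, 0.996, 0.001]
force: [-0.1, -0.2, -2.3]
gripper_width: 0.0287
finger_force: 59.6
```

send_rows --series '[[[0, 0, 0], [0, 0, 0], 0.02], [[0, 0, 0], [0, 0, 0], 0.02]]'

```text
t: 5.75
tcp_pos: [0.6556, -0.1368, 0.1676]
orientation: [-0.001, -0.09, 0.996, 0.001]
force: [0.5, -0.2, -3.7]
gripper_width: 0.0288
finger_force: 59.6
```

Run:
```python
from h import *
from bench import r
import pickle
s=r.state(); c=r.camera_params("wrist"); im=r.get_image("wrist")[:,:,::-1]; cv2.imwrite("pics/w4.png",im); pickle.dump(c,open("w4.pkl","wb"))
t=np.array([.5521,-.1560]);y=.181;u=np.array([np.cos(y),np.sin(y)])
print(delta(s,[*(t+.108*u),.0523],np.pi+y))
v=np.array([-u[1],u[0]])
hsv=cv2.cvtColor(im,cv2.COLOR_BGR2HSV);k=cv2.inRange(hsv,(100,120,40),(125,255,255))
for a in(-.152,-.136,-.080,-.064,-.008,.008): print(a,np.round(proj(c,[*(t+a*u),.027],True)),[np.round(proj(c,[*(t+a*u+b*v),.027],True)) for b in(-.036,.036)])
```

```text
(array([ -3.1,  -0.4, 115.3]), array([ 0.1, -0.1, -0.1]))
-0.152 [325. -92.] [array([277., -90.]), array([372., -90.])]
-0.136 [325. -76.] [array([277., -74.]), array([373., -74.])]
-0.08 [325. -14.] [array([275., -12.]), array([375., -13.])]
-0.064 [325.   6.] [array([274.,   7.]), array([376.,   7.])]
-0.008 [325.  79.] [array([274.,  81.]), array([376.,  80.])]
0.008 [325. 102.] [array([274., 103.]), array([376., 102.])]
```

View pics/w4.png

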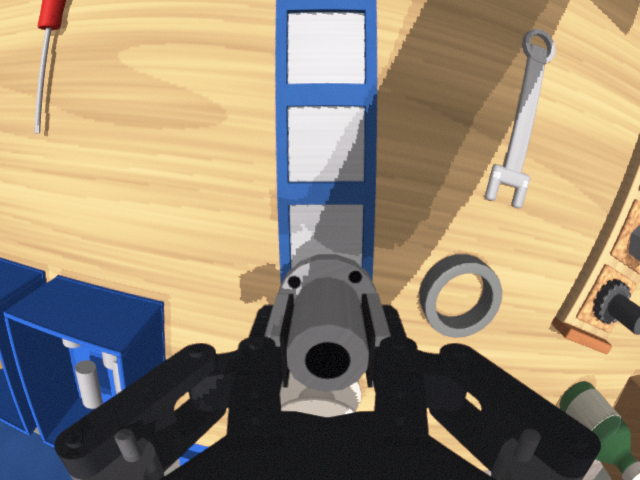

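The tray edges at row 90 are at cols 277 and 377, against a predicted 274 and 376. The first divider is at rows 83–106, against 80–103. I'll shift the tray estimate by about 1 mm in each axis and descend to just above the floor.

send_rows --series '[[[-0.0041, 0.0006, 0.02], [0, 0, 0], 0.02], [[0, 0, 0.035], [0, 0, 0], 0.02], [[0, 0, 0.03], [0, 0, 0], 0.02], [[0, 0, 0.015], [0, 0, 0], 0.02], [[0, 0, 0.008], [0, 0, 0], 0.02], [[0, 0, 0.003], [0, 0, 0], 0.02], [[0, 0, 0], [0, 0, 0], 0.02], [[0, 0, 0], [0, 0, 0], 0.02]]'

```text
t: 6.8
tcp_pos: [0.6612, -0.136, 0.0598]
orientation: [0.001, -0.091, 0.996, -0.0]
force: [0.3, 0.7, -1.9]
gripper_width: 0.0288
finger_force: 59.5
```

```bash
cat >> h.py <<'E'
TY=.181; TU=np.array([np.cos(TY),np.sin(TY)]); TV=np.array([-TU[1],TU[0]]); TC=np.array([.5521,-.1560])+.001*TU+.001*TV
E
python3 - <<'E'
from h import *
from bench import r
s=r.state(); print(s["force"],delta(s,[*(TC+.108*TU),.0523],np.pi+TY))
im=r.get_image("wrist")[:,:,::-1]; cv2.imwrite("pics/w5.png",im[150:,150:500])
E
```

```text
[ 0.28321286  0.68757386 -1.87097899] (array([1.9, 1. , 7.5]), array([-0.1,  0.1,  0. ]))
```

View pics/w5.png

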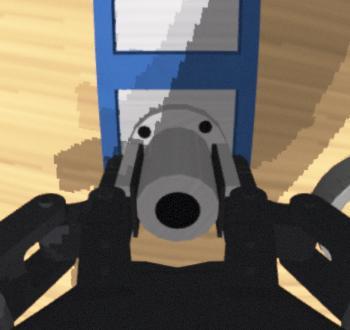

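The flange (crop cols 130–228, near edge row 105) lies inside the pocket (cols 115–238, near edge row 90). I'll nudge it 2 mm toward the robot and lower.

send_rows --series '[[[0.0019, 0, 0], [0, 0, 0], 0.02], [[0, 0, 0.003], [0, 0, 0], 0.02], [[0, 0, 0.002], [0, 0, 0], 0.02], [[0, 0, 0.001], [0, 0, 0], 0.02], [[0, 0, 0.0006], [0, 0, 0], 0.02], [[0, 0, 0], [0, 0, 0], 0.02]]'

```text
t: 7.6
tcp_pos: [0.6584, -0.136, 0.0524]
orientation: [0.0, -0.091, 0.996, -0.0]
force: [-1.2, 0.3, 2.0]
gripper_width: 0.0289
finger_force: 59.8
```

send_rows --series '[[[0, 0, 0], [0, 0, 0], 0.035], [[0, 0, 0], [0, 0, 0], 0.045], [[0, 0, 0], [0, 0, 0], 0.06], [[0, 0, 0], [0, 0, 0], 0.065], [[0, 0, -0.01], [0, 0, 0], 0.065], [[0, 0, -0.03], [0, 0, 0], 0.065], [[0, 0, -0.05], [0, 0, 0], 0.065], [[0, 0, -0.02], [0, 0, 0], 0.065], [[0, 0, 0], [0, 0, 0], 0.065]]'

```text
t: 8.72
tcp_pos: [0.6603, -0.1366, 0.1657]
orientation: [0.003, -0.091, 0.996, -0.001]
force: [0.7, -0.8, -0.6]
gripper_width: 0.0653
finger_force: 0.0
```

Run:
```python
from h import *
from bench import r
import pickle
s=r.state(); c=r.camera_params("wrist"); im=r.get_image("wrist")[:,:,::-1]; cv2.imwrite("pics/w6.png",im[100:400,200:460])
top=r.get_image("top")[:,:,::-1]; cv2.imwrite("pics/t2.png",top)
print(s["tcp_pos"],delta(s,[.5267,.1906,.14],np.pi-.207))
```

```text
[ 0.66026952 -0.13661751  0.16572779] (array([ 72.5, 346. ,  24.2]), array([-0.1,  0.4, 22.2]))
```

View pics/w6.png

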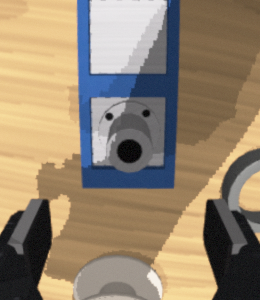

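The hub stands upright and centred in the far pocket (crop 130,130). Next is the bush.

send_rows --series '[[[0.009, 0.0433, 0], [0, 0, 0], 0.07], [[0.009, 0.0433, 0], [0, 0, 0], 0.07], [[0.009, 0.0433, 0], [0, 0, 0], 0.07], [[0.009, 0.0433, 0], [0, 0, 0], 0.07], [[0.009, 0.0433, 0], [0, 0, 0], 0.07], [[0.009, 0.0433, 0], [0, 0, 0], 0.07], [[0.009, 0.0433, 0], [0, 0, 0], 0.07], [[0.0092, 0.043, 0], [0, 0, 7.4], 0.07], [[0, 0, 0.012], [0, 0, 7.4], 0.07], [[0, 0, 0.012], [0, 0, 7.4], 0.07]]'

```text
t: 10.07
tcp_pos: [0.5233, 0.1919, 0.1352]
orientation: [-0.002, 0.104, 0.995, -0.001]
force: [0.6, 0.0, 0.0]
gripper_width: 0.0704
finger_force: 0.0
```

send_rows --series '[[[0, 0, 0], [0, 0, 0], 0.07], [[0, 0, 0], [0, 0, 0], 0.07]]'

```text
t: 10.32
tcp_pos: [0.5244, 0.1911, 0.1368]
orientation: [-0.001, 0.102, 0.995, -0.0]
force: [0.4, -0.2, 0.1]
gripper_width: 0.0699
finger_force: 0.0
```

Run:
```python
from h import *
from bench import r
s=r.state(); c=r.camera_params("wrist"); im=r.get_image("wrist")[:,:,::-1]; cv2.imwrite("pics/w7.png",im[100:420,200:460])
print(delta(s,[.5267,.1906,.054],np.pi-.207), proj(c,[.5267,.1906,.069],True)-[200,100], proj(c,[.6036,.177,.069],True)-[200,100])
```

```text
(array([-2.5,  0.1, 82.8]), array([-0. , -0.1,  0.1])) [126.4443222  174.90606138] [130.12116735 284.16734545]
```

View pics/w7.png

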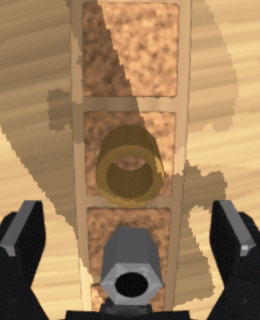

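The bush top is at crop (129,173), against a predicted (126,175), which is close enough. I'll descend and grip.

send_rows --series '[[[-0.0016, 0.0005, 0.03], [0, 0, 0], 0.07], [[0, 0, 0.025], [0, 0, 0], 0.07], [[0, 0, 0.017], [0, 0, 0], 0.07], [[0, 0, 0.008], [0, 0, 0], 0.07], [[0, 0, 0], [0, 0, 0], 0.07], [[0, 0, 0], [0, 0, 0], 0.055], [[0, 0, 0], [0, 0, 0], 0.042], [[0, 0, 0], [0, 0, 0], 0.03], [[0, 0, 0], [0, 0, 0], 0.03], [[0, 0, 0], [0, 0, 0], 0.03]]'

```text
t: 11.62
tcp_pos: [0.5277, 0.1918, 0.0591]
orientation: [0.001, 0.103, 0.995, 0.0]
force: [-0.4, 0.8, 5.2]
gripper_width: 0.0383
finger_force: 61.3
```

send_rows --series '[[[0, 0, -0.01], [0, 0, 0], 0.03], [[0, 0, -0.03], [0, 0, 0], 0.03], [[0, 0, -0.04], [0, 0, 0], 0.03], [[0, 0, -0.03], [0, 0, 0], 0.03], [[0, 0, 0], [0, 0, 0], 0.03]]'

```text
t: 12.25
tcp_pos: [0.528, 0.1918, 0.1701]
orientation: [0.002, 0.103, 0.995, 0.001]
force: [-0.2, -0.8, -2.1]
gripper_width: 0.0379
finger_force: 60.7
```

Run:
```python
from h import *
from bench import r
s=r.state(); print(s["gripper_width"],s["force"],delta(s,[*(TC+.036*TU),.17],np.pi+TY))
```

```text
0.03790292256735722 [-0.15531458 -0.76703564 -2.07116328] (array([-128.6, -320.6,    0. ]), array([  0.1,   0.3, -22.2]))
```

send_rows --series '[[[-0.009, -0.022, 0], [0, 0, 0], 0.03], [[-0.018, -0.045, 0], [0, 0, 0], 0.03], [[-0.018, -0.045, 0], [0, 0, 0], 0.03], [[-0.018, -0.045, 0], [0, 0, 0], 0.03], [[-0.018, -0.045, 0], [0, 0, 0], 0.03], [[-0.018, -0.045, 0], [0, 0, 0], 0.03], [[-0.018, -0.045, 0], [0, 0, 0], 0.03], [[-0.0116, -0.0286, 0], [0, 0, -7.4], 0.03], [[0, 0, 0], [0, 0, -7.4], 0.03], [[0, 0, 0], [0, 0, -7.4], 0.03]]'

```text
t: 13.5
tcp_pos: [0.5852, -0.1489, 0.164]
orientation: [-0.003, -0.092, 0.996, 0.001]
force: [-0.1, -0.3, -3.3]
gripper_width: 0.0378
finger_force: 61.0
```

send_rows --series '[[[0, 0, 0.02], [0, 0, 0], 0.03], [[0, 0, 0.03], [0, 0, 0], 0.03], [[0, 0, 0.02], [0, 0, 0], 0.03], [[0, 0, 0.01], [0, 0, 0], 0.03], [[0, 0, 0], [0, 0, 0], 0.03], [[0, 0, 0], [0, 0, 0], 0.03]]'

```text
t: 14.25
tcp_pos: [0.5873, -0.1488, 0.0884]
orientation: [0.001, -0.091, 0.996, -0.0]
force: [0.1, -0.8, -2.5]
gripper_width: 0.0376
finger_force: 61.0
```

Run:
```python
from h import *
from bench import r
s=r.state(); c=r.camera_params("wrist");print(s["force"],delta(s,[*(TC+.036*TU),.0561],np.pi+TY))
im=r.get_image("wrist")[:,:,::-1]; cv2.imwrite("pics/w8.png",im[150:,150:500])
```

```text
[ 0.10734561 -0.75940843 -2.49088099] (array([-1. ,  0.3, 32.3]), array([-0. ,  0.1,  0. ]))
```

send_rows --series '[[[-0.001, 0, 0.013], [0, 0, 0], 0.03], [[0, 0, 0.009], [0, 0, 0], 0.03], [[0, 0, 0.005], [0, 0, 0], 0.03], [[0, 0, 0.002], [0, 0, 0], 0.03], [[0, 0, 0.001], [0, 0, 0], 0.03], [[0, 0, 0], [0, 0, 0], 0.03], [[0, 0, 0], [0, 0, 0], 0.03]]'

```text
t: 15.18
tcp_pos: [0.5881, -0.1485, 0.0581]
orientation: [0.0, -0.091, 0.996, -0.0]
force: [-0.1, 0.4, -2.6]
gripper_width: 0.038
finger_force: 61.0
```

send_rows --series '[[[0, 0, 0.001], [0, 0, 0], 0.03], [[0, 0, 0.0006], [0, 0, 0], 0.03], [[0, 0, 0.0005], [0, 0, 0], 0.03], [[0, 0, 0], [0, 0, 0], 0.03]]'

```text
t: 15.68
tcp_pos: [0.5879, -0.1484, 0.0561]
orientation: [0.0, -0.091, 0.996, -0.0]
force: [-0.9, 1.0, 1.5]
gripper_width: 0.0379
finger_force: 61.3
```

send_rows --series '[[[0, 0, 0], [0, 0, 0], 0.045], [[0, 0, 0], [0, 0, 0], 0.055], [[0, 0, 0], [0, 0, 0], 0.07], [[0, 0, 0], [0, 0, 0], 0.07], [[0, 0, -0.01], [0, 0, 0], 0.07], [[0, 0, -0.03], [0, 0, 0], 0.07], [[0, 0, -0.05], [0, 0, 0], 0.07], [[0, 0, -0.02], [0, 0, 0], 0.07], [[0, 0, 0], [0, 0, 0], 0.07]]'

```text
t: 16.8
tcp_pos: [0.5897, -0.1491, 0.1693]
orientation: [0.003, -0.091, 0.996, -0.001]
force: [-0.3, 0.4, -0.9]
gripper_width: 0.0699
finger_force: 0.0
```

Run:
```python
from h import *
from bench import r
s=r.state(); im=r.get_image("wrist")[:,:,::-1]; cv2.imwrite("pics/w9.png",im[100:400,200:460])
v=np.array([np.cos(-.207),np.sin(-.207)])
print(s["tcp_pos"],delta(s,[*(np.array([.6036,.177])),.17],np.pi-.207))
```

```text
[ 0.58970447 -0.14911533  0.16926483] (array([-72.5, 318.3,  -1.4]), array([-0.1,  0.4, 22.2]))
```

send_rows --series '[[[-0.009, 0.0398, 0], [0, 0, 0], 0.07], [[-0.009, 0.0398, 0], [0, 0, 0], 0.07], [[-0.009, 0.0398, 0], [0, 0, 0], 0.07], [[-0.009, 0.0398, 0], [0, 0, 0], 0.07], [[-0.009, 0.0398, 0], [0, 0, 0], 0.07], [[-0.009, 0.0398, 0], [0, 0, 0], 0.07], [[-0.009, 0.0398, 0], [0, 0, 0], 0.07], [[-0.0092, 0.0398, 0], [0, 0, 7.4], 0.07], [[0, 0, 0], [0, 0, 7.4], 0.07], [[0, 0, 0], [0, 0, 7.4], 0.07]]'

```text
t: 18.1
tcp_pos: [0.6, 0.1785, 0.1628]
orientation: [-0.002, 0.104, 0.995, -0.001]
force: [-0.4, -0.3, 0.5]
gripper_width: 0.0696
finger_force: 0.0
```

send_rows --series '[[[0, 0, 0], [0, 0, 0], 0.07], [[0, 0, 0], [0, 0, 0], 0.07]]'

```text
t: 18.35
tcp_pos: [0.6008, 0.1775, 0.1643]
orientation: [-0.001, 0.102, 0.995, -0.0]
force: [1.0, 0.9, -1.0]
gripper_width: 0.07
finger_force: 0.0
```

Run:
```python
from h import *
from bench import r
import pickle
s=r.state(); c=r.camera_params("wrist"); pickle.dump(c,open("w10.pkl","wb")); im=r.get_image("wrist")[:,:,::-1]; o=np.array([260,200])
a=cv2.resize(im[200:360,260:400],None,fx=3,fy=3,interpolation=cv2.INTER_CUBIC)
b=cv2.resize(cv2.imread("pics/w9.png"),None,fx=1.25,fy=1.25); b=cv2.copyMakeBorder(b,0,480-b.shape[0],0,0,cv2.BORDER_CONSTANT)
cv2.imwrite("pics/w10.png",np.hstack([a,b])); cv2.imwrite("pics/w10f.png",im)
print(delta(s,[.6036,.177,.055],np.pi-.207),(proj(c,[.6036,.177,.069],True)-o)*3,(proj(c,[.6684,.1577,.079],True)-o)*3)
```

```text
(array([-3.000e+00,  1.000e-01,  1.093e+02]), array([-0. , -0.1,  0.1])) [199.98462983 177.23169876] [174.92707995 470.24428584]
```

View pics/w10.png

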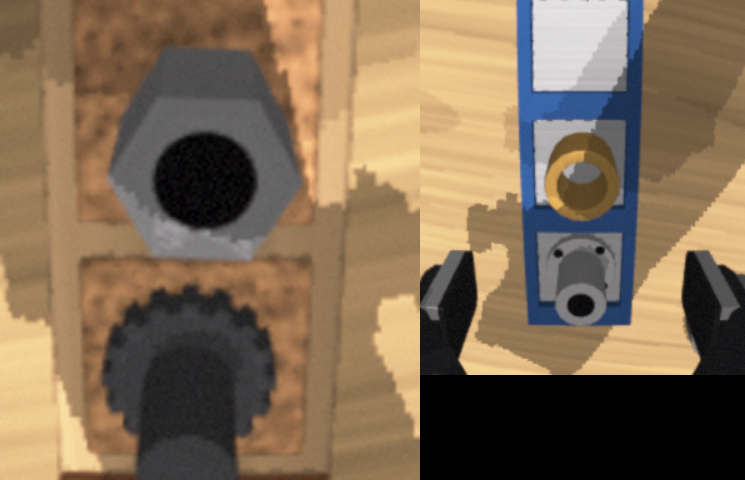

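The hub and bush both sit well in their pockets. The nut's top corners are at (107,174), (158,98), (252,98), (302,182), (253,261) and (158,260). Its flats therefore face 30° off the tool's closing line.

Run:
```python
from h import *
from bench import r
import pickle
c=pickle.load(open("w10.pkl","rb")); s=r.state()
V=np.array([plane(c,(260+x/3,200+y/3),.069,True) for x,y in((107,174),(158,98),(252,98),(302,182),(253,261),(158,260))])
m=V.mean(0); d=V-m; print(m,np.hypot(*d.T)); a=np.unwrap(np.arctan2(d[:,1],d[:,0])); k=np.angle(np.mean(np.exp(6j*a)))/6 # corner dirs mod 60
print("corner",np.degrees(k)," flats",np.degrees(k)+30)
f=np.degrees(k)+30  # flat normal mod 60; tool y = yaw-90
cur=np.degrees(np.pi-.207)-90; print("turns of yaw",[(f-cur+60*n) for n in range(-3,3)])
print(delta(s,[*((m+[.6036,.177])/2),.055],np.pi-.207), (m+[.6036,.177])/2)
```

```text
[0.60450024 0.17790466] [0.02069929 0.020455   0.02042873 0.02047858 0.02133326 0.02100583]
corner 17.491745826924824  flats 47.49174582692483
turns of yaw [np.float64(-210.64802781386715), np.float64(-150.64802781386715), np.float64(-90.64802781386713), np.float64(-30.64802781386713), np.float64(29.35197218613287), np.float64(89.35197218613287)]
(array([ -3.1,   0.7, 109.6]), array([-0. , -0.1,  0.1])) [0.60405012 0.17745233]
```

send_rows --series '[[[-0.0031, 0.0007, 0.01], [0, 0, -9.8], 0.07], [[0, 0, 0.01], [0, 0, -9.8], 0.07], [[0, 0, 0.02], [0, 0, -9.8], 0.07], [[0, 0, 0.03], [0, 0, 0], 0.07], [[0, 0, 0.02], [0, 0, 0], 0.07], [[0, 0, 0.012], [0, 0, 0], 0.07], [[0, 0, 0], [0, 0, 0], 0.07], [[0, 0, 0], [0, 0, 0], 0.07]]'

```text
t: 19.4
tcp_pos: [0.6055, 0.1779, 0.0648]
orientation: [0.001, -0.153, 0.988, 0.0]
force: [0.3, 0.1, 0.0]
gripper_width: 0.0702
finger_force: 0.0
```

Run:
```python
from h import *
from bench import r
s=r.state(); print(delta(s,[.6041,.1775,.055],np.pi-.207+np.radians(29.35)))
```

```text
(array([1.4, 0. , 9.8]), array([-0. ,  0.1,  0.1]))
```

send_rows --series '[[[0.0014, 0, 0.006], [0, 0, 0], 0.07], [[0, 0, 0.003], [0, 0, 0], 0.07], [[0, 0, 0], [0, 0, 0], 0.055], [[0, 0, 0], [0, 0, 0], 0.042], [[0, 0, 0], [0, 0, 0], 0.036], [[0, 0, 0], [0, 0, 0], 0.025], [[0, 0, 0], [0, 0, 0], 0.025], [[0, 0, 0], [0, 0, 0], 0.025]]'

```text
t: 20.4
tcp_pos: [0.6037, 0.1773, 0.0551]
orientation: [0.0, -0.153, 0.988, -0.0]
force: [0.6, -0.5, 2.1]
gripper_width: 0.0352
finger_force: 61.1
```

Gripped on the flats (35 mm). I'll lift and go to the second pocket, with a place height of about 0.052.

send_rows --series '[[[0, 0, -0.01], [0, 0, 0], 0.025], [[0, 0, -0.03], [0, 0, 0], 0.025], [[0, 0, -0.04], [0, 0, 0], 0.025], [[0, 0, -0.035], [0, 0, 0], 0.025], [[0, 0, 0], [0, 0, 0], 0.025]]'

```text
t: 21.02
tcp_pos: [0.6053, 0.178, 0.1733]
orientation: [0.003, -0.153, 0.988, 0.0]
force: [-0.2, 0.6, -3.0]
gripper_width: 0.0351
finger_force: 60.6
```

Run:
```python
from h import *
from bench import r
s=r.state(); print(s["gripper_width"],s["force"],delta(s,[*(TC-.036*TU),.17],np.pi+TY))
```

```text
0.03506724690737698 [-0.16275067  0.60711516 -2.96350999] (array([ 186.3, -296.9,    2.2]), array([-0. ,  0.4,  7.2]))
```

send_rows --series '[[[0.013, -0.021, 0], [0, 0, 0], 0.025], [[0.026, -0.0415, 0], [0, 0, 0], 0.025], [[0.026, -0.0415, 0], [0, 0, 0], 0.025], [[0.026, -0.0415, 0], [0, 0, 0], 0.025], [[0.026, -0.0415, 0], [0, 0, 0], 0.025], [[0.026, -0.0415, 0], [0, 0, 0], 0.025], [[0.026, -0.0415, 0], [0, 0, 0], 0.025], [[0.0173, -0.0269, 0], [0, 0, 0], 0.025], [[0, 0, 0], [0, 0, 7.2], 0.025], [[0, 0, 0], [0, 0, 0], 0.025]]'

```text
t: 22.28
tcp_pos: [0.5139, -0.1617, 0.1669]
orientation: [-0.002, -0.091, 0.996, 0.001]
force: [0.6, 0.8, -3.6]
gripper_width: 0.035
finger_force: 60.6
```

send_rows --series '[[[0, 0, 0.02], [0, 0, 0], 0.025], [[0, 0, 0.03], [0, 0, 0], 0.025], [[0, 0, 0.02], [0, 0, 0], 0.025], [[0, 0, 0.01], [0, 0, 0], 0.025], [[0, 0, 0], [0, 0, 0], 0.025], [[0, 0, 0], [0, 0, 0], 0.025]]'

```text
t: 23.02
tcp_pos: [0.5161, -0.162, 0.0905]
orientation: [0.001, -0.091, 0.996, -0.0]
force: [0.2, -0.1, -2.6]
gripper_width: 0.0348
finger_force: 60.7
```

Run:
```python
from h import *
from bench import r
s=r.state(); print(s["force"],delta(s,[*(TC-.036*TU),.0521],np.pi+TY))
```

```text
[ 0.16841751 -0.07317262 -2.60444229] (array([-1.4,  0.5, 38.4]), array([-0.1,  0.1,  0.1]))
```

send_rows --series '[[[-0.0012, 0.0003, 0.013], [0, 0, 0], 0.025], [[0, 0, 0.012], [0, 0, 0], 0.025], [[0, 0, 0.006], [0, 0, 0], 0.025], [[0, 0, 0.003], [0, 0, 0], 0.025], [[0, 0, 0.001], [0, 0, 0], 0.025], [[0, 0, 0], [0, 0, 0], 0.025], [[0, 0, 0], [0, 0, 0], 0.025]]'

```text
t: 23.9
tcp_pos: [0.5169, -0.1616, 0.0551]
orientation: [0.0, -0.091, 0.996, -0.0]
force: [0.1, -0.0, -3.2]
gripper_width: 0.0352
finger_force: 60.7
```

send_rows --series '[[[0, 0, 0.0015], [0, 0, 0], 0.025], [[0, 0, 0.0007], [0, 0, 0], 0.025], [[0, 0, 0.0007], [0, 0, 0], 0.025], [[0, 0, 0.0004], [0, 0, 0], 0.025], [[0, 0, 0], [0, 0, 0], 0.025]]'

```text
t: 24.52
tcp_pos: [0.5166, -0.1614, 0.052]
orientation: [0.0, -0.091, 0.996, -0.0]
force: [-3.1, 0.5, 2.9]
gripper_width: 0.0354
finger_force: 61.3
```

Contact, so I'll release and retreat.

send_rows --series '[[[0, 0, 0], [0, 0, 0], 0.042], [[0, 0, 0], [0, 0, 0], 0.055], [[0, 0, 0], [0, 0, 0], 0.07], [[0, 0, 0], [0, 0, 0], 0.07], [[0, 0, -0.01], [0, 0, 0], 0.07], [[0, 0, -0.03], [0, 0, 0], 0.07], [[0, 0, -0.05], [0, 0, 0], 0.07], [[0, 0, -0.02], [0, 0, 0], 0.07], [[0, 0, 0], [0, 0, 0], 0.07]]'

```text
t: 25.65
tcp_pos: [0.5184, -0.1622, 0.1646]
orientation: [0.003, -0.091, 0.996, -0.002]
force: [-0.3, 0.2, -0.2]
gripper_width: 0.07
finger_force: 0.0
```

Run:
```python
from h import *
from bench import r
s=r.state(); im=r.get_image("wrist")[:,:,::-1]; cv2.imwrite("pics/w11.png",im[60:400,200:460])
print(s["tcp_pos"],delta(s,[.6684,.1577,.17],np.pi-.207))
```

```text
[ 0.51835213 -0.16220271  0.16459949] (array([-205.3,  287.6,   -5.4]), array([-0.1,  0.3, 22.3]))
```

send_rows --series '[[[-0.0257, 0.036, -0.001], [0, 0, 0], 0.07], [[-0.0257, 0.036, -0.001], [0, 0, 0], 0.07], [[-0.0257, 0.036, -0.001], [0, 0, 0], 0.07], [[-0.0257, 0.036, -0.001], [0, 0, 0], 0.07], [[-0.0257, 0.036, -0.001], [0, 0, 0], 0.07], [[-0.0257, 0.036, 0], [0, 0, 0], 0.07], [[-0.0257, 0.036, 0], [0, 0, 0], 0.07], [[-0.0257, 0.036, 0], [0, 0, 7.4], 0.07], [[0, 0, 0], [0, 0, 7.4], 0.07], [[0, 0, 0], [0, 0, 7.4], 0.07]]'

```text
t: 26.95
tcp_pos: [0.6658, 0.1598, 0.163]
orientation: [-0.002, 0.104, 0.995, -0.001]
force: [0.5, -1.0, 0.2]
gripper_width: 0.0696
finger_force: 0.0
```

send_rows --series '[[[0, 0, 0], [0, 0, 0], 0.07], [[0, 0, 0], [0, 0, 0], 0.07]]'

```text
t: 27.2
tcp_pos: [0.6662, 0.1587, 0.1649]
orientation: [-0.001, 0.102, 0.995, -0.0]
force: [-0.3, 0.1, -1.4]
gripper_width: 0.0704
finger_force: 0.0
```

Run:
```python
from h import *
from bench import r
import pickle
s=r.state(); c=r.camera_params("wrist"); pickle.dump(c,open("w12.pkl","wb")); im=r.get_image("wrist")[:,:,::-1]; o=np.array([260,200])
a=cv2.resize(im[200:360,260:400],None,fx=3,fy=3,interpolation=cv2.INTER_CUBIC)
b=cv2.resize(cv2.imread("pics/w11.png"),None,fx=1.25,fy=1.25); b=cv2.copyMakeBorder(b,0,480-b.shape[0],0,0,cv2.BORDER_CONSTANT)
cv2.imwrite("pics/w12.png",np.hstack([a,b]))
print(delta(s,[.6684,.1577,.057],np.pi-.207),(proj(c,[.6684,.1577,.079],True)-o)*3)
```

```text
(array([ -2.5,  -0.5, 107.9]), array([-0. , -0.1,  0.1])) [196.83088688 190.63282464]
```

View pics/w12.png

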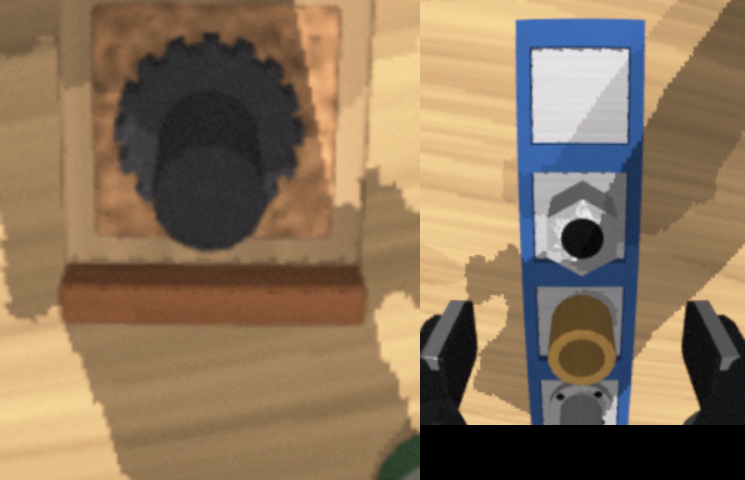

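The nut stands properly in pocket 2. The pinion stub top is at crop (209,195), against a predicted (197,191), so I'll shift about 1.7 mm sideways and 0.7 mm outward.

send_rows --series '[[[-0.0032, 0.0013, 0.015], [0, 0, 0], 0.07], [[0, 0, 0.03], [0, 0, 0], 0.07], [[0, 0, 0.03], [0, 0, 0], 0.07], [[0, 0, 0.017], [0, 0, 0], 0.07], [[0, 0, 0.008], [0, 0, 0], 0.07], [[0, 0, 0], [0, 0, 0], 0.07], [[0, 0, 0], [0, 0, 0], 0.07]]'

```text
t: 28.12
tcp_pos: [0.6713, 0.1597, 0.068]
orientation: [0.001, 0.103, 0.995, 0.0]
force: [0.8, 0.7, 0.2]
gripper_width: 0.0701
finger_force: 0.0
```

Run:
```python
from h import *
from bench import r
s=r.state(); c=r.camera_params("wrist"); im=r.get_image("wrist")[:,:,::-1];print(delta(s,[.6694,.1591,.058],np.pi-.207))
g=proj(c,[.6694,.1591,.079],True); print(g)
cv2.imwrite("pics/w13.png",im[150:420,180:480])
```

```text
(array([ 1.8, -1. , 10. ]), array([0.1, 0.2, 0.1]))
[323.44786208 346.61914815]
```

View pics/w13.png

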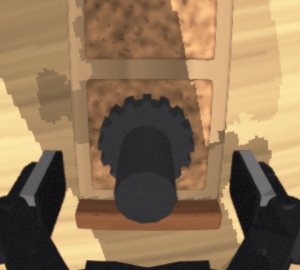

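The stub is midway between the fingers (crop col 147), and the predicted row matches.

send_rows --series '[[[0.0017, 0, 0.006], [0, 0, 0], 0.07], [[0, 0, 0.003], [0, 0, 0], 0.07], [[0, 0, 0], [0, 0, 0], 0.05], [[0, 0, 0], [0, 0, 0], 0.035], [[0, 0, 0], [0, 0, 0], 0.026], [[0, 0, 0], [0, 0, 0], 0.014], [[0, 0, 0], [0, 0, 0], 0.014], [[0, 0, 0], [0, 0, 0], 0.014]]'

```text
t: 29.18
tcp_pos: [0.6688, 0.1598, 0.0576]
orientation: [0.0, 0.103, 0.995, -0.0]
force: [0.6, -0.2, 1.4]
gripper_width: 0.0227
finger_force: 58.9
```

Place height is 0.0576 − 0.003 = 0.0546.

send_rows --series '[[[0, 0, -0.01], [0, 0, 0], 0.014], [[0, 0, -0.03], [0, 0, 0], 0.014], [[0, 0, -0.04], [0, 0, 0], 0.014], [[0, 0, -0.035], [0, 0, 0], 0.014], [[0, 0, 0], [0, 0, 0], 0.014]]'

```text
t: 29.8
tcp_pos: [0.6708, 0.1603, 0.1768]
orientation: [0.004, 0.103, 0.995, 0.001]
force: [0.2, 1.0, -3.0]
gripper_width: 0.0227
finger_force: 58.9
```

Run:
```python
from h import *
from bench import r
s=r.state(); print(s["gripper_width"],s["force"],delta(s,[*(TC-.108*TU),.17],np.pi+TY))
```

```text
0.022728110555459993 [ 0.18953154  0.9754517  -2.97087511] (array([ 151. , -373.4,    4.6]), array([  0.1,   0.5, -22.2]))
```

send_rows --series '[[[0.01, -0.0247, 0], [0, 0, 0], 0.014], [[0.02, -0.0495, 0], [0, 0, 0], 0.014], [[0.02, -0.0495, 0], [0, 0, 0], 0.014], [[0.02, -0.0495, 0], [0, 0, 0], 0.014], [[0.02, -0.0495, 0], [0, 0, 0], 0.014], [[0.02, -0.0495, 0], [0, 0, 0], 0.014], [[0.02, -0.0495, 0], [0, 0, 0], 0.014], [[0.021, -0.0517, 0], [0, 0, -7.4], 0.014], [[0, 0, 0], [0, 0, -7.4], 0.014], [[0, 0, 0], [0, 0, -7.4], 0.014]]'

```text
t: 31.05
tcp_pos: [0.4426, -0.1749, 0.1697]
orientation: [-0.002, -0.091, 0.996, 0.001]
force: [-0.1, -0.5, -3.2]
gripper_width: 0.0231
finger_force: 59.4
```

send_rows --series '[[[0, 0, 0.02], [0, 0, 0], 0.014], [[0, 0, 0.03], [0, 0, 0], 0.014], [[0, 0, 0.02], [0, 0, 0], 0.014], [[0, 0, 0.01], [0, 0, 0], 0.014], [[0, 0, 0], [0, 0, 0], 0.014], [[0, 0, 0], [0, 0, 0], 0.014]]'

```text
t: 31.8
tcp_pos: [0.4448, -0.1749, 0.0929]
orientation: [0.0, -0.091, 0.996, -0.0]
force: [0.3, -0.2, -2.4]
gripper_width: 0.0228
finger_force: 59.5
```

Run:
```python
from h import *
from bench import r
s=r.state(); print(s["force"],delta(s,[*(TC-.108*TU),.0546],np.pi+TY))
```

```text
[ 0.27531888 -0.16483193 -2.37707692] (array([-1.9,  0.3, 38.3]), array([-0. ,  0.1,  0. ]))
```

send_rows --series '[[[-0.0017, 0.0002, 0.013], [0, 0, 0], 0.014], [[0, 0, 0.012], [0, 0, 0], 0.014], [[0, 0, 0.006], [0, 0, 0], 0.014], [[0, 0, 0.003], [0, 0, 0], 0.014], [[0, 0, 0.001], [0, 0, 0], 0.014], [[0, 0, 0], [0, 0, 0], 0.014], [[0, 0, 0], [0, 0, 0], 0.014]]'

```text
t: 32.67
tcp_pos: [0.4463, -0.1744, 0.0577]
orientation: [0.0, -0.091, 0.996, -0.0]
force: [0.1, 1.3, -2.3]
gripper_width: 0.0227
finger_force: 59.5
```

send_rows --series '[[[0, 0, 0.0012], [0, 0, 0], 0.014], [[0, 0, 0.0007], [0, 0, 0], 0.014], [[0, 0, 0], [0, 0, 0], 0.014]]'

```text
t: 33.05
tcp_pos: [0.4459, -0.1741, 0.0553]
orientation: [-0.0, -0.091, 0.996, 0.0]
force: [0.4, -0.6, -3.3]
gripper_width: 0.023
finger_force: 59.5
```

send_rows --series '[[[0, 0, 0.0006], [0, 0, 0], 0.014], [[0, 0, 0.0005], [0, 0, 0], 0.014], [[0, 0, 0], [0, 0, 0], 0.014]]'

```text
t: 33.42
tcp_pos: [0.446, -0.1742, 0.0546]
orientation: [0.0, -0.091, 0.996, -0.0]
force: [-0.2, -0.2, -0.5]
gripper_width: 0.023
finger_force: 59.6
```

send_rows --series '[[[0, 0, 0.0004], [0, 0, 0], 0.014], [[0, 0, 0], [0, 0, 0], 0.014]]'

```text
t: 33.67
tcp_pos: [0.4461, -0.1742, 0.0546]
orientation: [0.0, -0.091, 0.996, -0.0]
force: [-1.4, 1.7, 3.8]
gripper_width: 0.0227
finger_force: 60.0
```

On the floor. I'll release, rise and back away toward the robot for a final look.

send_rows --series '[[[0, 0, 0], [0, 0, 0], 0.03], [[0, 0, 0], [0, 0, 0], 0.042], [[0, 0, 0], [0, 0, 0], 0.06], [[0, 0, 0], [0, 0, 0], 0.065], [[0, 0, -0.01], [0, 0, 0], 0.065], [[0, 0, -0.03], [0, 0, 0], 0.065], [[0, 0, -0.05], [0, 0, 0], 0.065], [[0, 0, -0.05], [0, 0, 0], 0.065], [[0, 0, -0.02], [0, 0, 0], 0.065]]'

```text
t: 34.8
tcp_pos: [0.4476, -0.1751, 0.2189]
orientation: [0.003, -0.091, 0.996, -0.002]
force: [0.0, -0.3, -0.2]
gripper_width: 0.0646
finger_force: 0.0
```

send_rows --series '[[[0.03, -0.04, 0], [0, 0, 0], 0.065], [[0.03, -0.04, 0], [0, 0, 0], 0.065], [[0.03, -0.04, 0], [0, 0, 0], 0.065], [[0, -0.04, 0], [0, 0, 0], 0.065], [[0, 0, 0], [0, 0, 0], 0.065], [[0, 0, 0], [0, 0, 0], 0.065]]'

```text
t: 35.55
tcp_pos: [0.3862, -0.3474, 0.2143]
orientation: [0.0, -0.09, 0.996, 0.0]
force: [-0.4, -0.4, 0.7]
gripper_width: 0.0648
finger_force: 0.0
```

Run:
```python
from h import *
from bench import r
a=r.get_image("top")[150:340,370:460,::-1]; b=r.get_image("scene")[150:250,190:360,::-1]
a=cv2.resize(a,None,fx=2.5,fy=2.5,interpolation=cv2.INTER_CUBIC); b=cv2.resize(b,None,fx=3.3,fy=3.3,interpolation=cv2.INTER_CUBIC)
h=max(a.shape[0],b.shape[0]); p=lambda m:cv2.copyMakeBorder(m,0,h-m.shape[0],0,0,cv2.BORDER_CONSTANT)
o=np.hstack([p(a),p(b)]); print(o.shape); cv2.imwrite("pics/end.png",o[:600,:800])
```

```text
(475, 786, 3)
```

View pics/end.png

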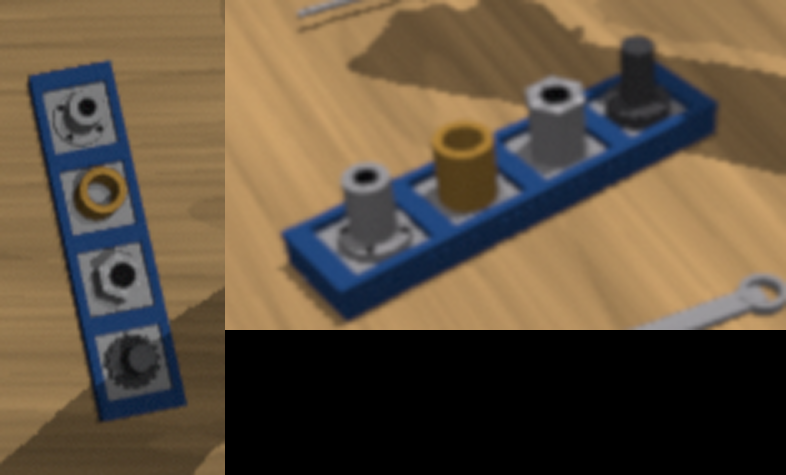

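All four parts stand upright in their pockets. From far to near they are the hub (80,115), bush (100,193), nut (117,278) and pinion (135,360).

```bash
python3 -c "
from bench import r
print(r.finish_job())"
```

```text
the job is handed in; nothing more can be done
None
```

The job is handed in: all four parts stand upright on the assembly rack in reverse order, from far to near hub, bush, hexnut and pinion, moved in about 36 s of robot time.

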